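# Turn a lidded dish over and add it to the lid-down stack

## Task

One lidded dish already stands upside down, lid below, on the metal plate. Turn the other dish upside down too, keeping its loose lid and base together all the way, and set it lid-down squarely on top of the first, long sides parallel. Set it down rather than dropping it, and leave the first dish and the other things on the bench where they are.

Things in the scene. Friction and masses are not known exactly. Their poses are not given: they have to be found in the camera images.
- dish_1: Base of the dish to be turned: grey plastic tray, 68 mm (x) by 46 mm (y), walls 3 mm thick, 20 mm high, with an inner lip standing 6 mm above the rim inside the lid (1 mm play) and a grip lug in the middle of each long side. About 90 g. Origin: centre of its underside; z points to the lid. Starts flat on the bench, lid up. The closed dish stands steadily on its 46 x 40 mm end.
- lid_1: Lid of the dish to be turned: loose grey plastic cap 68 mm (x) by 46 mm (y), 20 mm deep, 3 mm walls, top panel sunk 2 mm inside its border, grip lugs as the base's; about 60 g. Only the lip locates it: gripped by lid or base alone, the other part falls. Origin: centre of its open rim, in the seam plane, 20 mm above dish_1's origin when closed; z points away from the base, x and y as the base's.
- rim_1 (a point): Centre of the seam plane of dish_1, 20 mm from its underside: the middle of the closed dish (68 x 46 x 40 mm). On each long side lid and base have flush grip lugs meeting at the seam: 44 mm along x, standing out 5 mm (56 mm across both, along y), reaching 9 mm above and 9 mm below the seam. The lid's origin coincides with this point while closed.
- dish_2: The dish already on the plate, closed and upside down: outside just like dish_1 with its lid (68 mm along x, 46 mm along y, 56 mm across the lugs, 40 mm tall), but lid below, in one piece, loose on the plate, about 200 g. Origin: centre of the lid's face on the plate; z up.
- stack_top (a point): Centre of dish_2's upper face (the underside of its base), 40 mm above its origin, 45 mm above the bench; the turned dish shall stand here.
- plate: Flat dark steel plate fixed on the bench, 130 mm (x) by 110 mm (y) by 5 mm thick. Origin: centre of its underside, z up. Behind and left of the dishes stands a fixed instrument with a black deck 115 to 170 mm above the bench (near right corner at x = 0.535, y = -0.045) and a clear guard above it: leave the wrist room there, best by first taking dish_1 with the gripper leaning to the right.
- beaker: Bystander: glass beaker 81 x 75 x 92 mm standing left of the dishes; origin at the centre of its underside.
- timer: Bystander: flat white bench timer 62 x 68 x 20 mm at the left; origin at the centre of its underside.
- film_box: Bystander: green cardboard box 60 x 110 x 55 mm behind the dishes; origin at the centre of its underside.
- vial_a: Bystander: white vial with a blue cap, 28 mm across and 52 mm tall, behind the dishes; origin at the centre of its underside.
There are look-alikes about, which are no part of the job. What is shaped like the lid_1 but black is not meant.

How it is judged:
At the end, for the whole second after the job is handed in: The turned dish stands upside down (within 0.1 rad), at rest, its lid seated to 4 mm, on the dish that stood on the plate: centred on it to 10 mm, its long sides parallel to 0.15 rad; that dish still stands lid-down within 20 mm of where it was (angle between dish_1's own z axis and vertical above 3.04 rad and distance between lid_1 and rim_1 below 0.004 m and horizontal distance between rim_1 and stack_top below 0.01 m and angle between the x axis of dish_1 and the x axis of dish_2, either way round below 0.15 rad and height (world z) of rim_1 between 0.061 and 0.069 m and linear speed of dish_1 below 0.02 m/s and angle between dish_2's own z axis and vertical below 0.1 rad and distance of dish_2 from where it was at the start of the episode below 0.02 m); the robot touches nothing.
It fails at once if the lid comes off its base by more than 7 mm (distance between lid_1 and rim_1 above 0.007 m).
It fails at once if the dish is dropped (moves at more than 1 m/s) (linear speed of dish_1 above 1 m/s).
It fails at once if a bystander is moved by more than 40 mm (distance of any of beaker, timer, film_box, vial_a from where it was at the start of the episode above 0.04 m).
It also fails if it takes over 51 s, if anything falls off the work surface, if the arm or the gripper's body presses on something with over 40 N, if the wrist force passes 120 N, or if a joint passes its speed limit or range.

## Robot

A 6-joint arm with a two-finger parallel gripper is mounted at the origin on a cart in front of the work surface, level with it; the furniture and walls round the work are solid. World frame = base frame: x ahead of the robot, y to its left, z up, the work surface at z = 0. Lengths are in m, angles in rad, forces in N, time in s.
With the tool pointing down it reaches from about 0.35 to 0.85 m from the base axis. Payload 8.1 kg.
Tool frame: the origin (TCP) lies at the centre of the arm's flange, where the gripper is bolted on; the fingertips stand 186 mm ahead of it and the grasp point (between the pads) lies 167 mm ahead of it; z points along the fingers, y is the line along which they close (so a half turn about z gives the same grasp; the last joint's range is limited). The gripper opens to 93 mm and grips with 3 to 60 N. Pads are 15 mm wide; open, the fingers measure 128 mm over their backs; the gripper's body (75 mm by 188 mm) begins 65 mm behind the grasp point.
Start: joints at [1.106, 0.13, 1.488, -0, 1.523, -0.085], TCP at [0.222, 0.557, 0.405] pointing down, gripper open.
Joint ranges: [-2.96, 2.96], [-0.89, 2.26], [0.02, 2.5], [-1.34, 4.48], [0, 2.73], [-2.66, 2.66]. Speed limits (rad/s): [2.39, 2.39, 2.79, 3.14, 3.14, 3.14].

## Interface

Orientations are given as a rotation vector (axis times angle).
In Python, from plant import robot gives the robot as it stands.
- The arm moves only by the tool apply_moves, never from a script. Its argument "series" is a list of rows, each a list of 2 entries, a list of its own where there are three numbers: the shift along the tool's x, y, z in mm, then the turn, a rotation vector about the tool's x, y, z in rad. A call has 1 to 12 rows; each row shifts and turns the commanded pose from where the row before left it, along the tool's axes as they then stand; what a row does not reach is not made up. A row lasts 1/12 s, in which the tool goes at most 41.7 mm and 7.16 degrees, less where a joint would pass 70% of its speed; a pose out of reach is approached as far as the arm can. A call is refused whole if a number of a shift passes 41.7 or a number of a turn 0.125, either way. A call with a gripper value outside its range is refused whole. "claw" is the opening, from 0 (shut) to 1 (fully open), set as the call begins (left out, the last holds). The fingers move at their own pace and stop on an object; "newtons" is the grip in N (left out, the last holds). Time passes only in rows, so rows that do not move let the fingers close. It gives the time, the measured TCP pose, the force, the opening and the grip force at its end, in the units of the state.
- robot.read_state(): the state, without advancing time (a new reading comes with each control period).
- robot.read_camera(name): name is "scene" or "side" or "wrist"; returns (picture, depth): 400x640x3 uint8, blue, green, red; 400x640 float32, m along the optical axis (not along the pixel's ray), 0 where there is no reading.
- robot.calibration(name): a dict with "fx", "fy", "cx", "cy" (pixels), "D" ([k1, k2, p1, p2, k3] as OpenCV has them; the pictures are not rectified), "extrinsics" (4x4, takes a point from world to camera coordinates). Camera axes: x right, y down, z forward; pixel columns grow to the right and rows downward; lengths in m; the calibration is good to about 2 mm. A picture is of the moment at which its call begins: read the wrist's pose just before it. calibration takes no time and is no camera call; for the wrist camera it gives the pose at the moment of the call.
- robot.close_job(): hands the job in; it is judged then, once.
The state is a dict: "t": time; "q": joint angles; "dq": joint speeds; "joint_torque": joint torques, N m; "tool_pos": TCP position; "orientation": TCP orientation; "force": force on the tool from outside, world axes, zero at the start; "wrist_torque": the same for the moment, N m; "opening": finger opening in m; "gripper_force": force on a finger pad.
Only numpy, scipy, OpenCV 4.12 (cv2) and the standard library are available. Lean on these libraries where they do the work, as an engineer would, in place of code of your own. Each camera call takes 0.05 s, during which the arm holds its last target. There are 200 camera calls.

## Working session

There is one attempt and no reset: what is moved stays moved. The work goes in short steps, Python scripts to look and compute and a tool call to move; the robot and the scene stay as the last step left them, time stands still between calls to the robot, and variables do not carry over. Pictures are saved under pics/ and viewed, at most 10 in all, crops included, and the job is handed in when it is done.

Besides the shell and the picture viewer there is one more tool, called by a JSON object that holds its "method" and its "body", one argument or row to a line. apply_moves: Moves the arm, as the interface text tells. Its arguments: {"type":"object","properties":{"series":{"type":"array"},"claw":{"type":"number"},"newtons":{"type":"number"}},"required":["series"]}

```bash
ls; mkdir -p pics; cat > h.py <<'E'
import numpy as np, cv2
from scipy.spatial.transform import Rotation as R
from plant import robot
def cloud(name):
    s=robot.read_state(); c=robot.calibration(name); im,d=robot.read_camera(name)
    K=np.array([[c['fx'],0,c['cx']],[0,c['fy'],c['cy']],[0,0,1]]);D=np.array(c['D'],float)
    v,u=np.mgrid[:400,:640]
    n=cv2.undistortPoints(np.stack([u,v],-1).reshape(-1,1,2).astype(float),K,D).reshape(400,640,2)
    P=np.dstack([n[...,0]*d,n[...,1]*d,d]); E=np.array(c['extrinsics'])
    W=(P-E[:3,3])@E[:3,:3]
    W[d==0]=np.nan
    return im,W
E
python3 - <<'E'
from h import *
for n in ['scene','side']:
    im,W=cloud(n); cv2.imwrite(f'pics/{n}0.png',im); np.savez(f'/tmp/{n}0.npz',im=im,W=W)
    E=np.array(robot.calibration(n)['extrinsics']); print(n,-E[:3,:3].T@E[:3,3])
print(robot.read_state())
E
```

```text
pics
scene [-0.11520889 -0.5276726   1.09963234]
side [0.59003092 1.14193844 0.88748111]
{'t': 0.1, 'q': array([ 1.10558016e+00,  1.31074823e-01,  1.48915663e+00,  1.58056728e-05,
        1.52299638e+00, -8.53784400e-02]), 'dq': array([-0.00050283,  0.00045249, -0.00337509,  0.00060374,  0.00092649,
       -0.00156915]), 'joint_torque': array([ 8.71042084e-04, -5.61338067e+01, -4.93096089e+01,  7.69553916e-02,
        2.90051621e-02, -8.73602374e-06]), 'tool_pos': array([0.22233528, 0.5570678 , 0.40380611]), 'orientation': array([-5.92981632e-01, -3.08465282e+00,  2.46471050e-03]), 'force': array([ 0.37209085, -0.91319447, -0.17766285]), 'wrist_torque': array([-0.00952904, -0.04079385,  0.0726719 ]), 'gripper_force': 0.0, 'opening': 0.09320534839635829}
```

View pics/scene0.png

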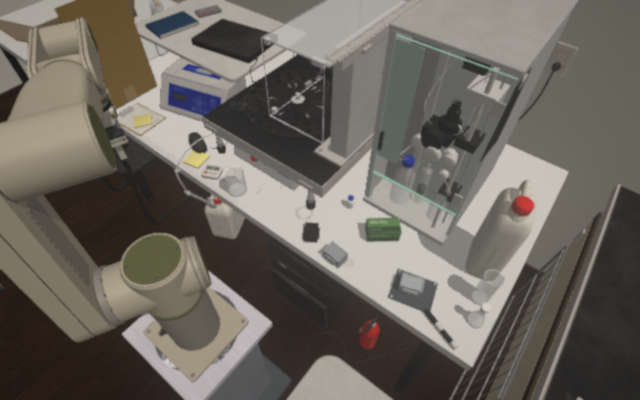

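View pics/side0.png

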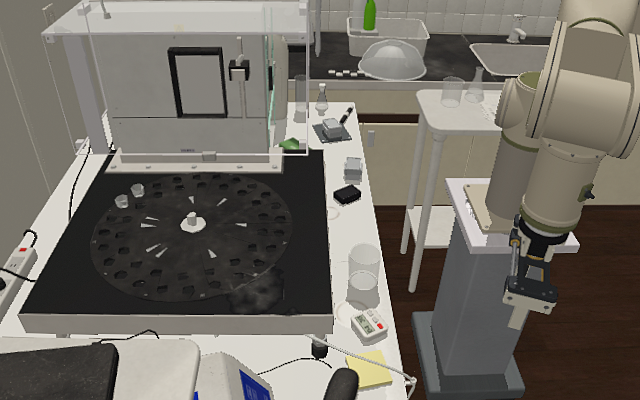

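In the scene view, the grey closed dish on the bench at (334,254) is dish_1. The black cap at (311,231) is the look-alike. The grey dish on the dark plate at (412,284) is dish_2. The side view shows them at (352,167), (347,193) and (332,127). Next I confirm this in an enlarged crop and measure.

```bash
python3 - <<'E'
from h import *
z=np.load('/tmp/scene0.npz'); im,W=z['im'],z['W']
z2=np.load('/tmp/side0.npz'); im2,W2=z2['im'],z2['W']
a=cv2.resize(im[210:330,290:450],None,fx=5,fy=5)[:600,:800]
cv2.imwrite('pics/crop1.png',a)
def rep(im,W,box,zlo,zhi,nm):
    u0,u1,v0,v1=box; w=W[v0:v1,u0:u1].reshape(-1,3); c=im[v0:v1,u0:u1].reshape(-1,3)
    m=(w[:,2]>zlo)&(w[:,2]<zhi); p=w[m]
    if len(p)<5: print(nm,'few',len(p)); return
    r=cv2.minAreaRect((p[:,:2]*1000).astype(np.float32))
    print(nm,len(p),'z med',np.round(np.median(p[:,2]),4),'rect',np.round(r[0],1),np.round(r[1],1),round(r[2],1),'mean',p.mean(0).round(4))
rep(im,W,(318,352,238,270),.033,.046,'d1 scene')
rep(im2,W2,(340,366,152,185),.033,.046,'d1 side')
rep(im,W,(318,352,238,270),.010,.046,'d1 scene all')
rep(im2,W2,(340,366,152,185),.010,.046,'d1 side all')
rep(im,W,(390,436,265,310),.038,.052,'d2 scene')
rep(im2,W2,(315,350,112,142),.038,.052,'d2 side')
rep(im,W,(390,440,265,315),.003,.01,'plate scene')
rep(im2,W2,(310,356,112,142),.003,.01,'plate side')
rep(im,W,(300,322,220,245),.01,.04,'black scene')
rep(im,W,(363,403,215,242),.045,.06,'box scene')
rep(im,W,(343,358,192,210),.03,.06,'vial')
rep(im,W,(303,318,192,210),.01,.06,'thing306,200')
rep(im2,W2,(345,385,240,310),.02,.12,'beaker side')
E
```

```text
d1 scene 289 z med 0.038 rect [ 436. -178.] [70.7 52. ] 79.5 mean [ 0.4362 -0.1791  0.0381]
d1 side 221 z med 0.0398 rect [ 437.  -176.5] [77.8 47.8] 83.6 mean [ 0.4384 -0.1735  0.0397]
d1 scene all 395 z med 0.037 rect [ 434.4 -178.6] [69.6 54.6] 85.3 mean [ 0.4313 -0.1814  0.0341]
d1 side all 351 z med 0.0379 rect [ 440.2 -152.7] [125.4  53. ] 86.2 mean [ 0.44   -0.1647  0.0335]
d2 scene 345 z med 0.0448 rect [ 487.5 -425.1] [54.9 68.3] 18.2 mean [ 0.4902 -0.4246  0.0447]
d2 side 172 z med 0.0449 rect [ 494.1 -424.9] [53.9 84.8] 18.3 mean [ 0.4929 -0.4216  0.0446]
plate scene 975 z med 0.006 rect [ 500.2 -441. ] [181.3 156.4] 30.1 mean [ 0.4897 -0.4449  0.006 ]
plate side 519 z med 0.0056 rect [ 482.  -476.6] [225.8 168.4] 89.4 mean [ 0.4882 -0.4552  0.0059]
black scene 260 z med 0.0178 rect [463.1 -58.3] [70.6 54.4] 37.7 mean [ 0.4616 -0.0596  0.0176]
box scene 541 z med 0.055 rect [ 611.3 -249.7] [ 65.4 110.5] 39.3 mean [ 0.6079 -0.251   0.0546]
vial 55 z med 0.0448 rect [642.9 -95.8] [24.3 26.3] 88.9 mean [ 0.6405 -0.0964  0.0443]
thing306,200 102 z med 0.0307 rect [551.5  14.8] [26.1 33.2] 34.4 mean [0.5491 0.0125 0.0343]
beaker side 1281 z med 0.0638 rect [458.2 309.3] [135.8  75.3] 72.4 mean [0.4501 0.2849 0.0624]
```

View pics/crop1.png

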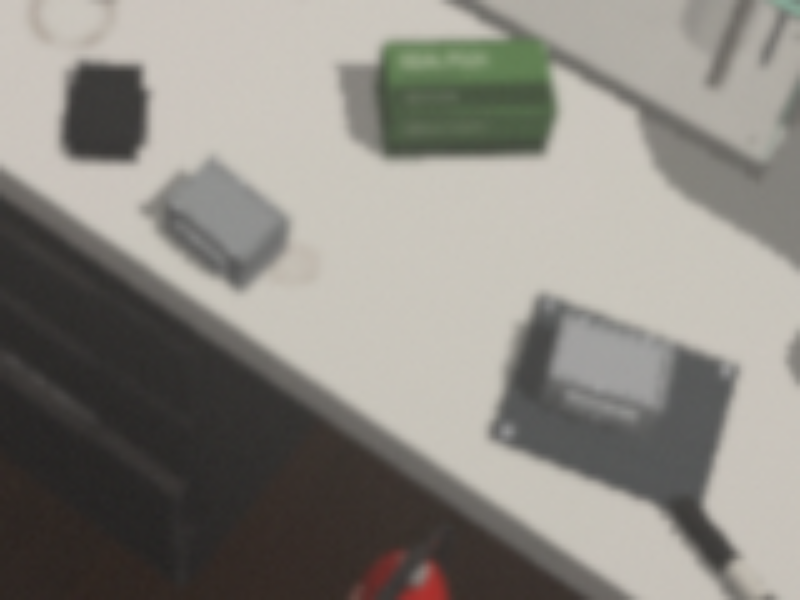

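dish_1 is at about (0.437, -0.178) with its top at z≈0.039, and its long axis is near world y. dish_2 is at about (0.49, -0.425) with its top at z≈0.045, and its long axis is near 108°. Both heights match the sizes given. The black cap is the look-alike and the grey closed dish is the one meant, so I approach it.

```bash
cat >> h.py <<'E'
from scipy.linalg import expm,logm
def pose(s=None):
    s=s or robot.read_state(); T=np.eye(4); T[:3,:3]=R.from_rotvec(s['orientation']).as_matrix(); T[:3,3]=s['tool_pos']; return T
def tool(yaw,A,p,back=0.167,sgn=1):
    """dish long-axis dir yaw (rad), pointing 'lean side'. A: lean of tool body toward long-axis dir. p: grasp point."""
    l=np.array([np.cos(yaw),np.sin(yaw),0]); up=np.array([0,0,1.])
    z=-np.cos(A)*up-np.sin(A)*l
    y=sgn*np.cross(up,l); x=np.cross(y,z)
    T=np.eye(4); T[:3,:3]=np.stack([x,y,z],1); T[:3,3]=np.array(p)-back*z; return T
def rows(T0,T1,N):
    L=np.real(expm(logm(np.linalg.inv(T0)@T1)/N))
    s=np.round(L[:3,3]*1000,1).tolist(); r=np.round(R.from_matrix(L[:3,:3]).as_rotvec(),4).tolist()
    print(N,'x',[s,r]); 
    G=T0.copy()
    P=[]
    for i in range(N): G=G@L; P.append(G[:3,3].copy())
    return np.array(P)
E
python3 - <<'E'
from h import *
T0=pose()
print(T0.round(3))
for n in ['scene','side']:
    W=np.load(f'/tmp/{n}0.npz')['W'].reshape(-1,3)
    for y in np.arange(-.5,.5,.1):
        m=(W[:,1]>y)&(W[:,1]<y+.1)&(W[:,2]>.1)&(W[:,2]<.7)&(W[:,0]>.3)
        if m.sum()>20: print(n,round(y,1),'min x of z>.1',np.percentile(W[m,0],2).round(3), 'z>.2', np.percentile(W[m&(W[:,2]>.2),0],2).round(3) if (m&(W[:,2]>.2)).sum()>5 else '-')
# tool y initial ~ radial outward?; dish1 yaw 84
for sgn in (1,-1):
    print(sgn,tool(np.radians(-96),0,(.437,-.178,.2),sgn=sgn).round(2)[:3,:3].tolist())
T1=tool(np.radians(-96),0,(.37,.12,.24)); T2=tool(np.radians(-96),0,(.40,-.19,.25))
print(rows(T0,T1,18).round(2).tolist()); print(rows(T1,T2,12)[-1])
E
```

```text
[[-0.929  0.371 -0.001  0.222]
 [ 0.371  0.929 -0.001  0.557]
 [ 0.    -0.002 -1.     0.404]
 [ 0.     0.     0.     1.   ]]
scene -0.5 min x of z>.1 0.664 z>.2 0.66
scene -0.4 min x of z>.1 0.687 z>.2 0.688
scene -0.3 min x of z>.1 0.685 z>.2 0.684
scene -0.2 min x of z>.1 0.683 z>.2 0.682
scene -0.1 min x of z>.1 0.538 z>.2 0.585
scene -0.0 min x of z>.1 0.535 z>.2 0.582
scene 0.1 min x of z>.1 0.535 z>.2 0.58
scene 0.2 min x of z>.1 0.534 z>.2 0.579
scene 0.3 min x of z>.1 0.534 z>.2 -
scene 0.4 min x of z>.1 0.534 z>.2 -
side -0.5 min x of z>.1 0.687 z>.2 0.686
side -0.4 min x of z>.1 1.376 z>.2 1.377
side -0.3 min x of z>.1 1.376 z>.2 1.377
side -0.2 min x of z>.1 0.681 z>.2 0.679
side -0.1 min x of z>.1 0.551 z>.2 0.581
side -0.0 min x of z>.1 0.588 z>.2 0.64
side 0.1 min x of z>.1 0.556 z>.2 0.587
side 0.2 min x of z>.1 0.552 z>.2 0.582
side 0.3 min x of z>.1 0.548 z>.2 0.816
side 0.4 min x of z>.1 0.546 z>.2 -
1 [[0.1, 0.99, 0.0], [0.99, -0.1, 0.0], [0.0, 0.0, -1.0]]
-1 [[-0.1, -0.99, 0.0], [-0.99, 0.1, 0.0], [-0.0, -0.0, -1.0]]
18 x [[-26.6, -6.9, -0.2], [-0.0001, 0.0001, 0.072]]
[[0.24, 0.54, 0.4], [0.27, 0.52, 0.4], [0.29, 0.5, 0.4], [0.3, 0.48, 0.4], [0.32, 0.46, 0.4], [0.33, 0.44, 0.4], [0.35, 0.41, 0.41], [0.36, 0.39, 0.41], [0.37, 0.36, 0.41], [0.38, 0.34, 0.41], [0.38, 0.31, 0.41], [0.39, 0.28, 0.41], [0.39, 0.26, 0.41], [0.39, 0.23, 0.41], [0.39, 0.2, 0.41], [0.38, 0.17, 0.41], [0.38, 0.15, 0.41], [0.37, 0.12, 0.41]]
12 x [[-25.4, 5.2, -0.8], [0.0, 0.0, 0.0]]
[ 0.4   -0.19   0.417]
```

{"method": "apply_moves", "body": {
  "series": [
    [[-26.6, -6.9, 0], [0, 0, 0.072]],
    [[-26.6, -6.9, 0], [0, 0, 0.072]],
    [[-26.6, -6.9, 0], [0, 0, 0.072]],
    [[-26.6, -6.9, 0], [0, 0, 0.072]],
    [[-26.6, -6.9, 0], [0, 0, 0.072]],
    [[-26.6, -6.9, 0], [0, 0, 0.072]],
    [[-26.6, -6.9, 0], [0, 0, 0.072]],
    [[-26.6, -6.9, 0], [0, 0, 0.072]],
    [[-26.6, -6.9, 0], [0, 0, 0.072]],
    [[-26.6, -6.9, 0], [0, 0, 0.072]],
    [[-26.6, -6.9, 0], [0, 0, 0.072]],
    [[-26.6, -6.9, 0], [0, 0, 0.072]]
  ],
  "claw": 1
}}

```text
t: 1.1
tool_pos: [0.3873, 0.2819, 0.4042]
orientation: [-1.835, -2.55, 0.001]
force: [0.5, 0.2, -0.4]
opening: 0.0932
gripper_force: 0.0
```

{"method": "apply_moves", "body": {
  "series": [
    [[-26.6, -6.9, 0], [0, 0, 0.072]],
    [[-26.6, -6.9, 0], [0, 0, 0.072]],
    [[-26.6, -6.9, 0], [0, 0, 0.072]],
    [[-26.6, -6.9, 0], [0, 0, 0.072]],
    [[-26.6, -6.9, 0], [0, 0, 0.072]],
    [[-26.6, -6.9, 0], [0, 0, 0.072]],
    [[-30, 5, 0], [0, 0, 0]],
    [[-30, 5, 0], [0, 0, 0]],
    [[-30, 5, 0], [0, 0, 0]],
    [[-30, 5, 0], [0, 0, 0]],
    [[-30, 5, 0], [0, 0, 0]],
    [[-30, 5, 0], [0, 0, 0]]
  ]
}}

```text
t: 2.1
tool_pos: [0.3802, -0.063, 0.4046]
orientation: [2.335, 2.102, 0.0]
force: [0.1, -1.1, 0.6]
opening: 0.093
gripper_force: 0.0
```

{"method": "apply_moves", "body": {
  "series": [
    [[-30, 5, 0], [0, 0, 0]],
    [[-30, 5, 0], [0, 0, 0]],
    [[-30, 5, 0], [0, 0, 0]],
    [[-30, 5, 0], [0, 0, 0]],
    [[0, 0, 0], [0, 0, 0]]
  ]
}}

```text
t: 2.52
tool_pos: [0.3875, -0.1869, 0.4043]
orientation: [2.338, 2.097, -0.003]
force: [-0.5, 0.6, -0.1]
opening: 0.0932
gripper_force: 0.0
```

```bash
python3 - <<'E'
from h import *
print(pose().round(3), robot.read_state()['q'].round(3))
im,W=cloud('wrist'); cv2.imwrite('pics/w1.png',im); np.savez('/tmp/w1.npz',im=im,W=W)
print(np.nanmedian(W[:,:,2]), robot.read_state()['t'])
E
```

```text
[[ 0.108  0.994 -0.001  0.388]
 [ 0.994 -0.108 -0.001 -0.187]
 [-0.002 -0.001 -1.     0.404]
 [ 0.     0.     0.     1.   ]] [-0.568 -0.346  1.932 -0.002  1.556 -0.459]
0.0010183524522800543 2.5667
```

View pics/w1.png

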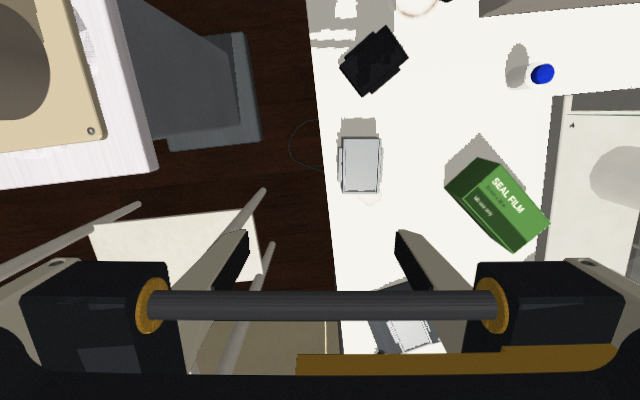

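The wrist view shows dish_1 from above at about (361,164), with its lugs at columns 340 and 381. The black cap is at (374,60) and the film box at (497,205). dish_2 is partly hidden by the gripper, near (408,333).

```bash
python3 - <<'E'
from h import *
z=np.load('/tmp/w1.npz'); im,W=z['im'],z['W']
w=W[125:205,325:395].reshape(-1,3)
for lo,hi in ((.035,.045),(.022,.035),(.012,.045)):
    p=w[(w[:,2]>lo)&(w[:,2]<hi)]
    r=cv2.minAreaRect((p[:,:2]*1000).astype(np.float32)); print(lo,len(p),np.round(r[0],1),np.round(r[1],1),round(r[2],2),np.median(p[:,2]).round(4))
# bench edge x
b=W[100:200,:,:].reshape(-1,3); b=b[abs(b[:,2])<.01]; print('bench edge x',np.percentile(b[:,0],.5))
E
```

```text
0.035 2074 [ 437.5 -175.6] [67.3 46.3] 83.8 0.0384
0.022 290 [ 437.7 -174.6] [66.3 55.9] 84.2 0.0292
0.012 2420 [ 437.5 -175.3] [67.8 56.2] 83.97 0.0383
bench edge x -0.0621521743618063
```

```bash
python3 - <<'E'
from h import *
T0=pose(); c=(.4375,-.1755,.020); A=np.radians(55)
T1=tool(np.radians(-96),A,c,back=.270); T2=tool(np.radians(-96),A,c,back=.170)
print(T1.round(3)); print(rows(T0,T1,12).round(3).tolist()); rows(T1,T2,7)
E
```

```text
[[ 0.06   0.995  0.086  0.414]
 [ 0.57  -0.105  0.815 -0.395]
 [ 0.819  0.    -0.574  0.175]
 [ 0.     0.     0.     1.   ]]
12 x [[-24.6, 4.1, 10.4], [0.0001, 0.08, -0.0004]]
[[0.389, -0.21, 0.394], [0.39, -0.234, 0.382], [0.392, -0.257, 0.367], [0.394, -0.279, 0.351], [0.396, -0.299, 0.334], [0.398, -0.318, 0.315], [0.4, -0.336, 0.294], [0.403, -0.351, 0.272], [0.405, -0.365, 0.249], [0.408, -0.377, 0.225], [0.411, -0.387, 0.2], [0.414, -0.395, 0.175]]
7 x [[0.0, -0.0, 14.3], [-0.0, -0.0, 0.0]]
```

{"method": "apply_moves", "body": {
  "series": [
    [[-24.6, 4.1, 10.4], [0, 0.08, 0]],
    [[-24.6, 4.1, 10.4], [0, 0.08, 0]],
    [[-24.6, 4.1, 10.4], [0, 0.08, 0]],
    [[-24.6, 4.1, 10.4], [0, 0.08, 0]],
    [[-24.6, 4.1, 10.4], [0, 0.08, 0]],
    [[-24.6, 4.1, 10.4], [0, 0.08, 0]],
    [[-24.6, 4.1, 10.4], [0, 0.08, 0]],
    [[-24.6, 4.1, 10.4], [0, 0.08, 0]],
    [[-24.6, 4.1, 10.4], [0, 0.08, 0]],
    [[-24.6, 4.1, 10.4], [0, 0.08, 0]],
    [[-24.6, 4.1, 10.4], [0, 0.08, 0]],
    [[-24.6, 4.1, 10.4], [0, 0.08, 0]]
  ]
}}

```text
t: 3.57
tool_pos: [0.4158, -0.3929, 0.1742]
orientation: [-1.739, -1.566, -0.91]
force: [-0.6, 0.5, 0.9]
opening: 0.0929
gripper_force: 0.0
```

{"method": "apply_moves", "body": {
  "series": [
    [[0, 0, 0], [0, 0, 0]],
    [[0, 0, 0], [0, 0, 0]]
  ]
}}

```text
t: 3.73
tool_pos: [0.4148, -0.3912, 0.1717]
orientation: [-1.739, -1.562, -0.905]
force: [-0.4, -0.0, 0.7]
opening: 0.0927
gripper_force: 0.0
```

```bash
python3 - <<'E'
from h import *
s=robot.read_state();T0=pose(s); c=(.4375,-.1755,.020); A=np.radians(55)
print(T0.round(3),s['q'].round(3))
T2=tool(np.radians(-96),A,c,back=.170); rows(T0,T2,8)
E
```

```text
[[ 0.064  0.995  0.083  0.415]
 [ 0.566 -0.104  0.818 -0.391]
 [ 0.822 -0.005 -0.57   0.172]
 [ 0.     0.     0.     1.   ]] [-1.017  0.66   1.432  0.549  1.856 -0.981]
8 x [[-0.0, 0.0, 11.8], [-0.0004, -0.0006, -0.0005]]
```

{"method": "apply_moves", "body": {
  "series": [
    [[0, 0, 11.8], [0, 0, 0]],
    [[0, 0, 11.8], [0, 0, 0]],
    [[0, 0, 11.8], [0, 0, 0]],
    [[0, 0, 11.8], [0, 0, 0]],
    [[0, 0, 11.8], [0, 0, 0]],
    [[0, 0, 11.8], [0, 0, 0]],
    [[0, 0, 11.8], [0, 0, 0]],
    [[0, 0, 11.8], [0, 0, 0]],
    [[0, 0, 0], [0, 0, 0]]
  ]
}}

```text
t: 4.48
tool_pos: [0.423, -0.3134, 0.1191]
orientation: [-1.74, -1.566, -0.906]
force: [-0.7, -0.4, -0.7]
opening: 0.0927
gripper_force: 0.0
```

```bash
python3 - <<'E'
from h import *
s=robot.read_state();T0=pose(s); c=(.4375,-.1755,.020); A=np.radians(55)
print((T0@[0,0,.167,1]).round(4),s['force'].round(1))
T2=tool(np.radians(-96),A,c,back=.170); rows(T0,T2,1)
im,W=cloud('scene'); cv2.imwrite('pics/s2.png',cv2.resize(im[190:310,260:460],None,fx=4,fy=4))
E
```

```text
[ 0.4369 -0.1771  0.0237  1.    ] [-0.7 -0.4 -0.7]
1 x [[-1.6, 0.0, 0.4], [-0.0022, -0.0026, -0.0015]]
```

View pics/s2.png

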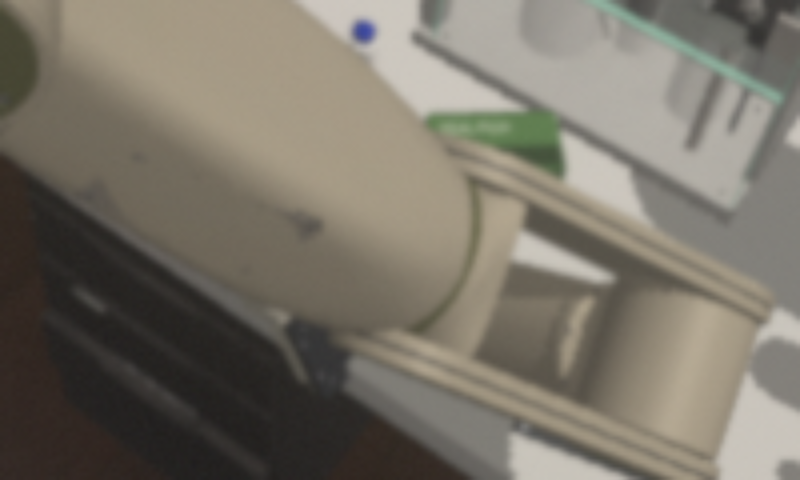

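The arm hides the dish in the scene view, but the grasp point is within 2 mm of the target. I close the gripper on the lugs.

{"method": "apply_moves", "body": {
  "series": [
    [[-1.6, 0, 0.4], [0, 0, 0]],
    [[0, 0, 0], [0, 0, 0]],
    [[0, 0, 0], [0, 0, 0]],
    [[0, 0, 0], [0, 0, 0]],
    [[0, 0, 0], [0, 0, 0]],
    [[0, 0, 0], [0, 0, 0]],
    [[0, 0, 0], [0, 0, 0]],
    [[0, 0, 0], [0, 0, 0]],
    [[0, 0, 0], [0, 0, 0]],
    [[0, 0, 0], [0, 0, 0]]
  ],
  "claw": 0,
  "newtons": 40
}}

```text
t: 5.37
tool_pos: [0.4234, -0.3167, 0.1195]
orientation: [-1.742, -1.568, -0.907]
force: [-1.0, -1.7, 1.0]
opening: 0.0559
gripper_force: 40.0
```

```bash
python3 - <<'E'
from h import *
T0=pose(); Dish=np.eye(4); l=np.radians(84)
Dish[:3,:3]=R.from_rotvec([0,0,l]).as_matrix(); Dish[:3,3]=(.4375,-.1755,.020)
rel=np.linalg.inv(T0)@Dish; np.save('rel1.npy',rel)
Tl=T0.copy(); Tl[2,3]+=.10; rows(T0,Tl,8)
yd=Dish[:3,1]
# tool leans right: rotate so tool goes to lean left
best=None
for s in (1,-1):
    D2=np.eye(4); D2[:3,:3]=R.from_rotvec(s*np.pi/2*yd).as_matrix()@Dish[:3,:3]; D2[:3,3]=(.435,-.215,.12)
    T2=D2@np.linalg.inv(rel); print(s,T2[:3,2].round(2),D2[:3,2].round(2))
    if T2[1,2]<0: best=(D2,T2)
D2,T2=best
print(rows(Tl,T2,20).round(3)[::4].tolist())
D3=D2.copy(); D3[2,3]=.0365; print((D3@np.linalg.inv(rel)).round(3)); np.save('D3.npy',D3)
E
```

```text
8 x [[10.2, 0.0, -7.2], [0.0, -0.0, 0.0]]
1 [-0.06 -0.57 -0.82] [0.1  0.99 0.  ]
-1 [0.06 0.57 0.82] [-0.1  -0.99  0.  ]
20 x [[11.5, 0.1, 0.1], [-0.0, -0.0785, -0.0]]
[[0.424, -0.31, 0.229], [0.428, -0.277, 0.26], [0.433, -0.236, 0.28], [0.438, -0.191, 0.286], [0.443, -0.147, 0.277]]
[[ 0.086  0.995 -0.06   0.446]
 [ 0.815 -0.104 -0.571 -0.116]
 [-0.574  0.    -0.819  0.178]
 [ 0.     0.     0.     1.   ]]
```

{"method": "apply_moves", "body": {
  "series": [
    [[5, 0, -3.5], [0, 0, 0]],
    [[9, 0, -6.5], [0, 0, 0]],
    [[10.2, 0, -7.2], [0, 0, 0]],
    [[10.2, 0, -7.2], [0, 0, 0]],
    [[10.2, 0, -7.2], [0, 0, 0]],
    [[10.2, 0, -7.2], [0, 0, 0]],
    [[10.2, 0, -7.2], [0, 0, 0]],
    [[10.2, 0, -7.2], [0, 0, 0]],
    [[6, 0, -4], [0, 0, 0]],
    [[0, 0, 0], [0, 0, 0]]
  ]
}}

```text
t: 6.2
tool_pos: [0.4238, -0.3174, 0.221]
orientation: [-1.743, -1.571, -0.908]
force: [0.1, -0.8, -0.9]
opening: 0.0555
gripper_force: 40.0
```

{"method": "apply_moves", "body": {
  "series": [
    [[6, 0, 0], [0, -0.04, 0]],
    [[11.5, 0, 0], [0, -0.0785, 0]],
    [[11.5, 0, 0], [0, -0.0785, 0]],
    [[11.5, 0, 0], [0, -0.0785, 0]],
    [[11.5, 0, 0], [0, -0.0785, 0]],
    [[11.5, 0, 0], [0, -0.0785, 0]],
    [[11.5, 0, 0], [0, -0.0785, 0]],
    [[11.5, 0, 0], [0, -0.0785, 0]],
    [[11.5, 0, 0], [0, -0.0785, 0]],
    [[11.5, 0, 0], [0, -0.0785, 0]],
    [[11.5, 0, 0], [0, -0.0785, 0]]
  ]
}}

```text
t: 7.12
tool_pos: [0.4334, -0.2189, 0.2837]
orientation: [-2.267, -2.04, -0.15]
force: [-0.5, 0.8, -1.9]
opening: 0.0554
gripper_force: 40.0
```

{"method": "apply_moves", "body": {
  "series": [
    [[11.5, 0, 0], [0, -0.0785, 0]],
    [[11.5, 0, 0], [0, -0.0785, 0]],
    [[11.5, 0, 0], [0, -0.0785, 0]],
    [[11.5, 0, 0], [0, -0.0785, 0]],
    [[11.5, 0, 0], [0, -0.0785, 0]],
    [[11.5, 0, 0], [0, -0.0785, 0]],
    [[11.5, 0, 0], [0, -0.0785, 0]],
    [[11.5, 0, 0], [0, -0.0785, 0]],
    [[11.5, 0, 0], [0, -0.0785, 0]],
    [[5.5, 0, 0], [0, -0.039, 0]],
    [[0, 0, 0], [0, 0, 0]]
  ]
}}

```text
t: 8.03
tool_pos: [0.4437, -0.1141, 0.2607]
orientation: [1.978, 1.787, -0.629]
force: [-0.5, -0.3, -0.9]
opening: 0.0558
gripper_force: 40.0
```

```bash
python3 - <<'E'
from h import *
s=robot.read_state();T0=pose(s); rel=np.load('rel1.npy'); D=T0@rel; print(D.round(3)); D3=np.load('D3.npy')
print(s['q'].round(3),s['gripper_force'])
rows(T0,D3@np.linalg.inv(rel),10)
im,W=cloud('side'); cv2.imwrite('pics/s3.png',cv2.resize(im[80:230,260:460],None,fx=4,fy=4))
E
```

```text
[[-0.005 -0.995  0.103  0.432]
 [-0.     0.103  0.995 -0.213]
 [-1.     0.005 -0.001  0.119]
 [ 0.     0.     0.     1.   ]]
[-0.123 -0.096  2.058 -0.651  1.245  0.214] 40.000275671482086
10 x [[4.6, 0.3, 6.8], [-0.0003, 0.0001, 0.0004]]
```

View pics/s3.png

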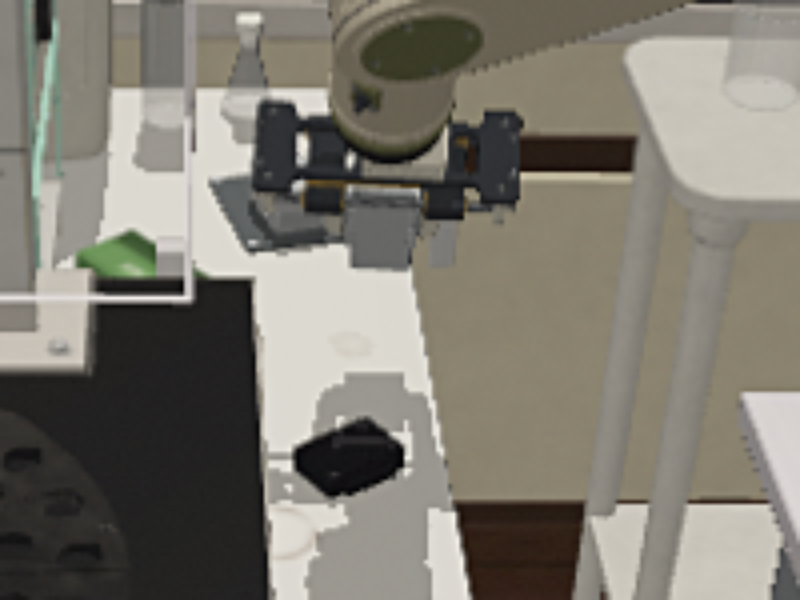

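The side view shows the closed dish held on its end between the fingers at about (382,230). I lower it to the bench.

{"method": "apply_moves", "body": {
  "series": [
    [[4.6, 0.3, 6.8], [0, 0, 0]],
    [[4.6, 0.3, 6.8], [0, 0, 0]],
    [[4.6, 0.3, 6.8], [0, 0, 0]],
    [[4.6, 0.3, 6.8], [0, 0, 0]],
    [[4.6, 0.3, 6.8], [0, 0, 0]],
    [[4.6, 0.3, 6.8], [0, 0, 0]],
    [[4.6, 0.3, 6.8], [0, 0, 0]],
    [[4.6, 0.3, 6.8], [0, 0, 0]],
    [[4.6, 0.3, 6.8], [0, 0, 0]],
    [[4.6, 0.3, 6.8], [0, 0, 0]],
    [[0, 0, 0], [0, 0, 0]]
  ]
}}

```text
t: 9.0
tool_pos: [0.4466, -0.117, 0.1787]
orientation: [1.981, 1.785, -0.626]
force: [-1.0, 0.4, -1.6]
opening: 0.0562
gripper_force: 40.0
```

{"method": "apply_moves", "body": {
  "series": [
    [[0.4, 0, 0.6], [0, 0, 0]],
    [[0.4, 0, 0.6], [0, 0, 0]],
    [[0, 0, 0], [0, 0, 0]]
  ]
}}

```text
t: 9.25
tool_pos: [0.4476, -0.1173, 0.1796]
orientation: [1.98, 1.782, -0.623]
force: [-0.4, -0.6, -1.2]
opening: 0.0555
gripper_force: 40.0
```

```bash
python3 - <<'E'
from h import *
s=robot.read_state();T0=pose(s); rel=np.load('rel1.npy'); D=T0@rel; print(D.round(4)); print(s['force'].round(1))
E
```

```text
[[ 4.000e-04 -9.945e-01  1.049e-01  4.365e-01]
 [ 4.000e-04  1.049e-01  9.945e-01 -2.161e-01]
 [-1.000e+00 -3.000e-04  4.000e-04  3.770e-02]
 [ 0.000e+00  0.000e+00  0.000e+00  1.000e+00]]
[-0.4 -0.6 -1.2]
```

{"method": "apply_moves", "body": {
  "series": [
    [[0.4, 0, 0.6], [0, 0, 0]],
    [[0.4, 0, 0.6], [0, 0, 0]],
    [[0, 0, 0], [0, 0, 0]]
  ]
}}

```text
t: 9.5
tool_pos: [0.4474, -0.1173, 0.178]
orientation: [1.98, 1.782, -0.624]
force: [-0.4, -0.4, -2.0]
opening: 0.0558
gripper_force: 40.0
```

{"method": "apply_moves", "body": {
  "series": [
    [[0.3, 0, 0.4], [0, 0, 0]],
    [[0.3, 0, 0.4], [0, 0, 0]],
    [[0, 0, 0], [0, 0, 0]]
  ]
}}

```text
t: 9.75
tool_pos: [0.4473, -0.1172, 0.1767]
orientation: [1.98, 1.783, -0.624]
force: [0.1, -0.7, -1.0]
opening: 0.0559
gripper_force: 40.0
```

{"method": "apply_moves", "body": {
  "series": [
    [[0.3, 0, 0.4], [0, 0, 0]],
    [[0, 0, 0], [0, 0, 0]]
  ]
}}

```text
t: 9.92
tool_pos: [0.4473, -0.1172, 0.1763]
orientation: [1.98, 1.783, -0.624]
force: [0.2, -0.1, -1.1]
opening: 0.0555
gripper_force: 40.0
```

{"method": "apply_moves", "body": {
  "series": [
    [[0.2, 0, 0.3], [0, 0, 0]],
    [[0, 0, 0], [0, 0, 0]]
  ]
}}

```text
t: 10.08
tool_pos: [0.4473, -0.1172, 0.1759]
orientation: [1.98, 1.783, -0.624]
force: [0.3, 0.2, -1.3]
opening: 0.0558
gripper_force: 40.0
```

{"method": "apply_moves", "body": {
  "series": [
    [[0.2, 0, 0.3], [0, 0, 0]],
    [[0, 0, 0], [0, 0, 0]]
  ]
}}

```text
t: 10.25
tool_pos: [0.4473, -0.1172, 0.1756]
orientation: [1.98, 1.783, -0.624]
force: [-0.5, 0.2, -1.3]
opening: 0.0561
gripper_force: 40.0
```

{"method": "apply_moves", "body": {
  "series": [
    [[0.2, 0, 0.3], [0, 0, 0]],
    [[0, 0, 0], [0, 0, 0]]
  ]
}}

```text
t: 10.42
tool_pos: [0.4474, -0.1172, 0.1753]
orientation: [1.98, 1.783, -0.624]
force: [1.0, 0.2, -1.4]
opening: 0.0558
gripper_force: 40.0
```

{"method": "apply_moves", "body": {
  "series": [
    [[0.3, 0, 0.4], [0, 0, 0]],
    [[0, 0, 0], [0, 0, 0]]
  ]
}}

```text
t: 10.58
tool_pos: [0.4475, -0.1173, 0.1752]
orientation: [1.98, 1.782, -0.625]
force: [-2.0, 2.3, 4.4]
opening: 0.0558
gripper_force: 40.0
```

{"method": "apply_moves", "body": {
  "series": [
    [[0.3, 0, 0.4], [0, 0, 0]],
    [[0, 0, 0], [0, 0, 0]]
  ]
}}

```text
t: 10.75
tool_pos: [0.4476, -0.1173, 0.1751]
orientation: [1.98, 1.781, -0.625]
force: [-4.1, 4.1, 9.8]
opening: 0.0559
gripper_force: 40.0
```

{"method": "apply_moves", "body": {
  "series": [
    [[0.3, 0, 0.4], [0, 0, 0]],
    [[0, 0, 0], [0, 0, 0]]
  ]
}}

```text
t: 10.92
tool_pos: [0.4477, -0.1173, 0.1751]
orientation: [1.98, 1.781, -0.625]
force: [-5.7, 6.0, 15.3]
opening: 0.0556
gripper_force: 40.0
```

Contact at about 0.175 m TCP height. I relax the push slightly, then release and retreat along the tool.

{"method": "apply_moves", "body": {
  "series": [
    [[-0.5, 0, -0.7], [0, 0, 0]],
    [[0, 0, 0], [0, 0, 0]]
  ]
}}

```text
t: 11.08
tool_pos: [0.4477, -0.1172, 0.1752]
orientation: [1.98, 1.782, -0.624]
force: [-2.1, 4.3, 7.1]
opening: 0.0555
gripper_force: 40.0
```

{"method": "apply_moves", "body": {
  "series": [
    [[0, 0, 0], [0, 0, 0]],
    [[0, 0, 0], [0, 0, 0]],
    [[0, 0, 0], [0, 0, 0]],
    [[0, 0, 0], [0, 0, 0]],
    [[0, 0, 0], [0, 0, 0]],
    [[0, 0, 0], [0, 0, 0]]
  ],
  "claw": 1
}}

```text
t: 11.58
tool_pos: [0.4473, -0.1172, 0.1745]
orientation: [1.981, 1.783, -0.624]
force: [-0.0, 0.0, -0.2]
opening: 0.0907
gripper_force: 0.0
```

```bash
python3 - <<'E'
from h import *
s=robot.read_state();T0=pose(s); rel=np.load('rel1.npy'); D=T0@rel; print(D.round(4)); print(s['force'].round(1),s['opening'],s['t'])
# plan: back off 90mm along tool, go up, then regrasp lean right B
c=np.array([.4365,-.216,.034])
Tb=T0.copy(); Tb[:3,3]-=.1*T0[:3,2]
for B in (30,):
    Tp=tool(np.radians(-96),np.radians(B),c,back=.267); Tg=tool(np.radians(-96),np.radians(B),c,back=.167)
    print(rows(Tb,Tp,15).round(3).tolist()); rows(Tp,Tg,8); print(Tp.round(3))
E
```

```text
[[-5.000e-04 -9.945e-01  1.050e-01  4.361e-01]
 [ 6.000e-04  1.050e-01  9.945e-01 -2.160e-01]
 [-1.000e+00  6.000e-04  6.000e-04  3.250e-02]
 [ 0.000e+00  0.000e+00  0.000e+00  1.000e+00]]
[-0.   0.  -0.2] 0.09074219811756296 11.5833
15 x [[-20.4, -0.0, 1.0], [-0.0, 0.0756, -0.0]]
[[0.451, -0.077, 0.267], [0.45, -0.095, 0.277], [0.448, -0.114, 0.285], [0.446, -0.133, 0.292], [0.443, -0.153, 0.297], [0.441, -0.173, 0.3], [0.439, -0.193, 0.303], [0.437, -0.213, 0.303], [0.435, -0.234, 0.302], [0.433, -0.254, 0.3], [0.431, -0.274, 0.296], [0.428, -0.293, 0.29], [0.426, -0.312, 0.283], [0.424, -0.331, 0.275], [0.423, -0.349, 0.265]]
8 x [[-0.0, -0.0, 12.5], [-0.0, 0.0, 0.0]]
[[ 0.091  0.995  0.052  0.423]
 [ 0.861 -0.105  0.497 -0.349]
 [ 0.5    0.    -0.866  0.265]
 [ 0.     0.     0.     1.   ]]
```

{"method": "apply_moves", "body": {
  "series": [
    [[0, 0, -6], [0, 0, 0]],
    [[0, 0, -12], [0, 0, 0]],
    [[0, 0, -14], [0, 0, 0]],
    [[0, 0, -14], [0, 0, 0]],
    [[0, 0, -14], [0, 0, 0]],
    [[0, 0, -14], [0, 0, 0]],
    [[0, 0, -14], [0, 0, 0]],
    [[0, 0, -12], [0, 0, 0]],
    [[0, 0, 0], [0, 0, 0]]
  ]
}}

```text
t: 12.33
tool_pos: [0.4546, -0.0589, 0.2595]
orientation: [1.979, 1.781, -0.619]
force: [0.2, -0.1, -0.1]
opening: 0.093
gripper_force: 0.0
```

```bash
cat > kin.py <<'E'
from h import *
from scipy.optimize import least_squares
Q=[[1.1056,.1311,1.4892,0,1.523,-.0854],[-.568,-.346,1.932,-.002,1.556,-.459],[-1.017,.66,1.432,.549,1.856,-.981],[-.123,-.096,2.058,-.651,1.245,.214]]
P=[[.2223,.5571,.4038],[.388,-.187,.404],[.415,-.391,.172],[.4437,-.1141,.2607]]
s=robot.read_state(); Q.append(s['q']);P.append(s['tool_pos'])
rz=lambda a:R.from_euler('z',a).as_matrix(); ry=lambda a:R.from_euler('y',a).as_matrix()
def fk(q,k):
    a,lat,h,L2,L3,b,d6=k; A=rz(q[0]);B=A@ry(q[1]);C=B@ry(q[2]);W=C@rz(q[3])@ry(q[4])@rz(q[5])
    return A@[a,lat,h]+B@[0,0,L2]+C@[b,0,L3]+W@[0,0,d6], W
k=least_squares(lambda k:np.concatenate([fk(q,k)[0]-p for q,p in zip(Q,P)]),[0,.05,.2,.4,.4,0,.1]).x
Cm=fk(Q[-1],k)[1].T@pose(s)[:3,:3]
lo=np.array([-2.96,-.89,.02,-1.34,0,-2.66]);hi=np.array([2.96,2.26,2.5,4.48,2.73,2.66])
def ik(T,q0):
    def f(q):
        p,W=fk(q,k); return np.r_[(p-T[:3,3])*5,R.from_matrix((W@Cm).T@T[:3,:3]).as_rotvec()]
    r=least_squares(f,np.clip(q0,lo+.01,hi-.01),bounds=(lo,hi)); return r.x,np.abs(r.fun).max()
if __name__=='__main__':
    print('k',k.round(3),'res',[np.abs(fk(q,k)[0]-p).max().round(4) for q,p in zip(Q,P)]); print('C',Cm.round(2))
    Tn=pose(s)
    for B in (30,40,50):
        Tg=tool(np.radians(-96),np.radians(B),(.4365,-.216,.034)); q,e=ik(Tg,s['q']); print(B,'grasp',q.round(2),round(e,4))
        Tf=tool(np.radians(108),np.radians(90-B),(.489,-.424,.065),sgn=-1); q2,e2=ik(Tf,s['q']); print('   final',q2.round(2),round(e2,4))
        Tf=tool(np.radians(84),np.radians(90-B),(.45,-.35,.15),sgn=-1); q2,e2=ik(Tf,s['q']); print('   mid',q2.round(2),round(e2,4))
E
python3 kin.py; python3 - <<'E'
from h import *
im,W=cloud('wrist'); cv2.imwrite('pics/w4.png',im); np.savez('/tmp/w4.npz',im=im,W=W)
E
```

```text
k [0.    0.051 0.319 0.369 0.553 0.062 0.192] res [np.float64(0.0002), np.float64(0.0003), np.float64(0.0002), np.float64(0.0002), np.float64(0.0001)]
C [[ 0. -1. -0.]
 [ 1. -0.  0.]
 [-0. -0.  1.]]
30 grasp [-0.85  0.33  1.75  0.38  1.44 -0.86] 0.0
   final [-0.44  0.14  2.14 -1.34  0.67  0.31] 0.1458
   mid [-0.19  0.14  2.01 -1.16  1.23  0.48] 0.0
40 grasp [-0.91  0.46  1.66  0.46  1.57 -0.94] 0.0
   final [-0.5   0.1   2.14 -1.27  0.58  0.19] 0.0
   mid [-0.27  0.05  2.   -0.97  1.16  0.28] 0.0
50 grasp [-0.96  0.6   1.56  0.53  1.69 -0.99] 0.0
   final [-0.57  0.07  2.06 -0.82  0.6  -0.28] 0.0
   mid [-0.35 -0.01  1.96 -0.76  1.12  0.07] 0.0
```

View pics/w4.png

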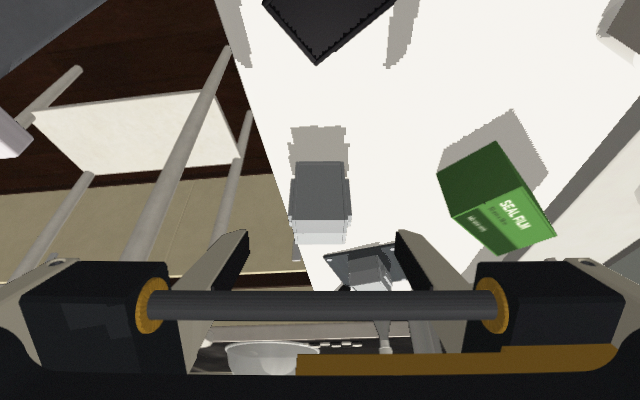

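The dish stands closed on its end at about (320,195). The fitted kinematics match the readings to 0.3 mm, so a regrasp leaning right 50° with placement leaning left 40° is in range. Next I measure its pose for the regrasp.

```bash
python3 - <<'E'
from kin import *
W=np.load('/tmp/w4.npz')['W']; w=W[145:250,275:365].reshape(-1,3)
for lo_,hi_ in ((.06,.075),(.035,.075)):
    p=w[(w[:,2]>lo_)&(w[:,2]<hi_)]; r=cv2.minAreaRect((p[:,:2]*1000).astype(np.float32)); print(len(p),np.round(r[0],1),np.round(r[1],1),round(r[2],2),np.median(p[:,2]).round(4))
c=(.4365,-.216,.034); A=np.radians(50)
Tp=tool(np.radians(-96),A,c,back=.275); Tg=tool(np.radians(-96),A,c,back=.170)
T0=pose(); Tm=tool(np.radians(-96),np.radians(0),(.43,-.216,.15),back=.167)
rows(T0,Tm,10); print(Tm[:3,3]); print(rows(Tm,Tp,12).round(3).tolist()); rows(Tp,Tg,8)
print(ik(Tm,s['q']),ik(Tp,s['q']))
E
```

```text
1699 [ 437.2 -215.3] [42.3 45.9] 83.9 0.0679
3169 [ 437.3 -215.3] [42.3 55.9] 83.92 0.0621
10 x [[-17.1, -0.8, -0.3], [0.0003, 0.061, 0.0]]
[ 0.43  -0.216  0.317]
12 x [[-20.2, 0.5, 1.4], [0.0, 0.0727, -0.0]]
[[0.428, -0.236, 0.316], [0.427, -0.256, 0.313], [0.425, -0.276, 0.308], [0.424, -0.295, 0.303], [0.422, -0.314, 0.296], [0.421, -0.332, 0.287], [0.42, -0.35, 0.277], [0.418, -0.367, 0.266], [0.417, -0.383, 0.254], [0.416, -0.398, 0.241], [0.415, -0.412, 0.226], [0.414, -0.426, 0.211]]
8 x [[-0.0, 0.0, 13.1], [0.0, -0.0, -0.0]]
(array([-5.72376981e-01, -1.36457553e-01,  1.91685424e+00,  2.00213947e-10,
        1.36119597e+00, -4.67657226e-01]), np.float64(2.68848628628165e-09)) (array([-1.03483392,  0.62539456,  1.36913953,  0.49986212,  1.87079504,
       -0.9638634 ]), np.float64(3.755513731548593e-14))
```

{"method": "apply_moves", "body": {
  "series": [
    [[-17.1, -0.8, -0.3], [0, 0.061, 0]],
    [[-17.1, -0.8, -0.3], [0, 0.061, 0]],
    [[-17.1, -0.8, -0.3], [0, 0.061, 0]],
    [[-17.1, -0.8, -0.3], [0, 0.061, 0]],
    [[-17.1, -0.8, -0.3], [0, 0.061, 0]],
    [[-17.1, -0.8, -0.3], [0, 0.061, 0]],
    [[-17.1, -0.8, -0.3], [0, 0.061, 0]],
    [[-17.1, -0.8, -0.3], [0, 0.061, 0]],
    [[-17.1, -0.8, -0.3], [0, 0.061, 0]],
    [[-17.1, -0.8, -0.3], [0, 0.061, 0]]
  ]
}}

```text
t: 13.22
tool_pos: [0.4284, -0.2175, 0.3147]
orientation: [-2.334, -2.101, -0.003]
force: [0.2, 0.7, -1.0]
opening: 0.0929
gripper_force: 0.0
```

{"method": "apply_moves", "body": {
  "series": [
    [[-20.2, 0.5, 1.4], [0, 0.0727, 0]],
    [[-20.2, 0.5, 1.4], [0, 0.0727, 0]],
    [[-20.2, 0.5, 1.4], [0, 0.0727, 0]],
    [[-20.2, 0.5, 1.4], [0, 0.0727, 0]],
    [[-20.2, 0.5, 1.4], [0, 0.0727, 0]],
    [[-20.2, 0.5, 1.4], [0, 0.0727, 0]],
    [[-20.2, 0.5, 1.4], [0, 0.0727, 0]],
    [[-20.2, 0.5, 1.4], [0, 0.0727, 0]],
    [[-20.2, 0.5, 1.4], [0, 0.0727, 0]],
    [[-20.2, 0.5, 1.4], [0, 0.0727, 0]],
    [[-20.2, 0.5, 1.4], [0, 0.0727, 0]],
    [[-20.2, 0.5, 1.4], [0, 0.0727, 0]]
  ]
}}

```text
t: 14.22
tool_pos: [0.4121, -0.427, 0.2072]
orientation: [-1.803, -1.621, -0.844]
force: [0.4, 0.5, 0.3]
opening: 0.0933
gripper_force: 0.0
```

{"method": "apply_moves", "body": {
  "series": [
    [[0, 0, 0], [0, 0, 0]],
    [[0, 0, 0], [0, 0, 0]]
  ]
}}

```text
t: 14.38
tool_pos: [0.4118, -0.4258, 0.2055]
orientation: [-1.804, -1.618, -0.84]
force: [0.1, 0.9, 0.6]
opening: 0.093
gripper_force: 0.0
```

```bash
python3 - <<'E'
from h import *
c=(.437,-.2155,.034); A=np.radians(50)
Tg=tool(np.radians(-96),A,c,back=.170); T0=pose(); print(T0.round(3)); rows(T0,Tg,8)
E
```

```text
[[ 0.071  0.994  0.079  0.412]
 [ 0.637 -0.106  0.763 -0.426]
 [ 0.767 -0.004 -0.641  0.205]
 [ 0.     0.     0.     1.   ]]
8 x [[0.6, 0.4, 12.8], [-0.0001, -0.0003, -0.0005]]
```

{"method": "apply_moves", "body": {
  "series": [
    [[0.6, 0.4, 12.8], [0, 0, 0]],
    [[0.6, 0.4, 12.8], [0, 0, 0]],
    [[0.6, 0.4, 12.8], [0, 0, 0]],
    [[0.6, 0.4, 12.8], [0, 0, 0]],
    [[0.6, 0.4, 12.8], [0, 0, 0]],
    [[0.6, 0.4, 12.8], [0, 0, 0]],
    [[0.6, 0.4, 12.8], [0, 0, 0]],
    [[0.6, 0.4, 12.8], [0, 0, 0]],
    [[0, 0, 0], [0, 0, 0]],
    [[0, 0, 0], [0, 0, 0]]
  ]
}}

```text
t: 15.22
tool_pos: [0.4245, -0.3444, 0.1457]
orientation: [-1.803, -1.623, -0.84]
force: [0.1, 0.1, 0.2]
opening: 0.0931
gripper_force: 0.0
```

```bash
python3 - <<'E'
from h import *
c=(.437,-.2155,.034); A=np.radians(50)
Tg=tool(np.radians(-96),A,c,back=.170); s=robot.read_state();T0=pose(s); print((T0@[0,0,.17,1]).round(4),s['force'].round(1)); rows(T0,Tg,1)
E
```

```text
[ 0.4379 -0.2148  0.0365  1.    ] [0.1 0.1 0.2]
1 x [[-2.3, -1.0, 1.0], [-0.0011, -0.0004, -0.0005]]
```

{"method": "apply_moves", "body": {
  "series": [
    [[-2.2, -1, 1], [0, 0, 0]],
    [[0, 0, 0], [0, 0, 0]],
    [[0, 0, 0], [0, 0, 0]],
    [[0, 0, 0], [0, 0, 0]],
    [[0, 0, 0], [0, 0, 0]],
    [[0, 0, 0], [0, 0, 0]],
    [[0, 0, 0], [0, 0, 0]],
    [[0, 0, 0], [0, 0, 0]],
    [[0, 0, 0], [0, 0, 0]],
    [[0, 0, 0], [0, 0, 0]]
  ],
  "claw": 0,
  "newtons": 40
}}

```text
t: 16.05
tool_pos: [0.4235, -0.3459, 0.1442]
orientation: [-1.804, -1.624, -0.84]
force: [0.4, -1.4, 1.2]
opening: 0.0553
gripper_force: 40.0
```

```bash
python3 - <<'E'
from kin import *
T0=pose(s); Y=np.radians(84)
# dish now: x down, z toward +y side (lid left)
Dish=np.eye(4); Dish[:3,:3]=R.from_rotvec([0,0,Y]).as_matrix(); yd=Dish[:3,1].copy()
f=R.from_rotvec(np.pi/2*yd).as_matrix()
Dish[:3,:3]=f@Dish[:3,:3]; Dish[:3,3]=(.437,-.2155,.034)
rel=np.linalg.inv(T0)@Dish; np.save('rel2.npy',rel); print(Dish.round(2), rel[:3,3].round(4))
Tl=T0.copy(); Tl[2,3]+=.12; rows(T0,Tl,10)
D2=Dish.copy(); D2[:3,:3]=f@D2[:3,:3]; D2[:3,3]=(.437,-.28,.155); T2=D2@np.linalg.inv(rel)
P=rows(Tl,T2,20); print(P[::4].round(3).tolist(),T2.round(3))
D3=D2.copy(); D3[:3,:3]=R.from_rotvec([0,0,np.radians(24)]).as_matrix()@D2[:3,:3]; D3[:3,3]=(.488,-.424,.10); T3=D3@np.linalg.inv(rel)
print(rows(T2,T3,14)[::4].round(3).tolist()); print(D2[:3,2],ik(T2,s['q']),ik(T3,s['q']))
# dish_2 from both start views
for n,b in (('scene',(390,436,265,310)),('side',(315,350,112,142))):
    W=np.load(f'/tmp/{n}0.npz')['W'][b[2]:b[3],b[0]:b[1]].reshape(-1,3)
    for l,h in((.043,.05),(.022,.05)):
        p=W[(W[:,2]>l)&(W[:,2]<h)]; r=cv2.minAreaRect((p[:,:2]*1000).astype(np.float32)); print(n,l,np.round(r[0],1),np.round(r[1],1),round(r[2],1))
E
```

```text
[[ 0.   -0.99  0.1   0.44]
 [ 0.    0.1   0.99 -0.22]
 [-1.    0.    0.    0.03]
 [ 0.    0.    0.    1.  ]] [ 1.000e-04 -3.000e-04  1.713e-01]
10 x [[9.2, 0.0, -7.7], [0.0, 0.0, 0.0]]
20 x [[9.9, 0.3, 0.0], [-0.0, -0.0785, -0.0]]
[[0.425, -0.34, 0.272], [0.429, -0.309, 0.296], [0.434, -0.272, 0.31], [0.44, -0.233, 0.312], [0.445, -0.196, 0.302]] [[ 0.08   0.995 -0.067  0.449]
 [ 0.761 -0.104 -0.64  -0.17 ]
 [-0.644  0.    -0.765  0.286]
 [ 0.     0.     0.     1.   ]]
14 x [[-5.7, -0.6, 9.9], [-0.0193, 0.0, -0.0229]]
[[0.447, -0.181, 0.282], [0.444, -0.224, 0.266], [0.445, -0.266, 0.251], [0.452, -0.309, 0.235]]
[ 2.50365866e-17  2.86554098e-17 -1.00000000e+00] (array([-0.21410144, -0.09514756,  2.02665691, -0.74677043,  1.22786656,
        0.15890101]), np.float64(6.77437748638948e-10)) (array([-0.56305849, -0.00916909,  2.0587035 , -0.73897458,  0.65659352,
       -0.37900911]), np.float64(1.020227347208425e-11))
scene 0.043 [ 490.9 -423.9] [47.4 68.5] 18.7
scene 0.022 [ 487.4 -425. ] [54.9 68.5] 18.3
side 0.043 [ 492.3 -423.7] [51.2 81.3] 18.3
side 0.022 [ 488.4 -455.8] [153.7  69.9] 81.4
```

{"method": "apply_moves", "body": {
  "series": [
    [[5, 0, -4], [0, 0, 0]],
    [[9.2, 0, -7.7], [0, 0, 0]],
    [[9.2, 0, -7.7], [0, 0, 0]],
    [[9.2, 0, -7.7], [0, 0, 0]],
    [[9.2, 0, -7.7], [0, 0, 0]],
    [[9.2, 0, -7.7], [0, 0, 0]],
    [[9.2, 0, -7.7], [0, 0, 0]],
    [[9.2, 0, -7.7], [0, 0, 0]],
    [[9.2, 0, -7.7], [0, 0, 0]],
    [[9.2, 0, -7.7], [0, 0, 0]],
    [[4.2, 0, -3.7], [0, 0, 0]],
    [[0, 0, 0], [0, 0, 0]]
  ]
}}

```text
t: 17.05
tool_pos: [0.4239, -0.346, 0.2659]
orientation: [-1.805, -1.627, -0.841]
force: [0.3, 0.2, -1.3]
opening: 0.0555
gripper_force: 40.0
```

{"method": "apply_moves", "body": {
  "series": [
    [[5, 0.2, 0], [0, -0.04, 0]],
    [[9.9, 0.3, 0], [0, -0.0785, 0]],
    [[9.9, 0.3, 0], [0, -0.0785, 0]],
    [[9.9, 0.3, 0], [0, -0.0785, 0]],
    [[9.9, 0.3, 0], [0, -0.0785, 0]],
    [[9.9, 0.3, 0], [0, -0.0785, 0]],
    [[9.9, 0.3, 0], [0, -0.0785, 0]],
    [[9.9, 0.3, 0], [0, -0.0785, 0]],
    [[9.9, 0.3, 0], [0, -0.0785, 0]],
    [[9.9, 0.3, 0], [0, -0.0785, 0]],
    [[9.9, 0.3, 0], [0, -0.0785, 0]]
  ]
}}

```text
t: 17.97
tool_pos: [0.4358, -0.257, 0.3119]
orientation: [-2.313, -2.082, -0.051]
force: [0.4, 0.6, -1.4]
opening: 0.0555
gripper_force: 40.0
```

{"method": "apply_moves", "body": {
  "series": [
    [[9.9, 0.3, 0], [0, -0.0785, 0]],
    [[9.9, 0.3, 0], [0, -0.0785, 0]],
    [[9.9, 0.3, 0], [0, -0.0785, 0]],
    [[9.9, 0.3, 0], [0, -0.0785, 0]],
    [[9.9, 0.3, 0], [0, -0.0785, 0]],
    [[9.9, 0.3, 0], [0, -0.0785, 0]],
    [[9.9, 0.3, 0], [0, -0.0785, 0]],
    [[9.9, 0.3, 0], [0, -0.0785, 0]],
    [[9.9, 0.3, 0], [0, -0.0785, 0]],
    [[5, 0.2, 0], [0, -0.0385, 0]],
    [[0, 0, 0], [0, 0, 0]]
  ]
}}

```text
t: 18.88
tool_pos: [0.4474, -0.1687, 0.2838]
orientation: [1.921, 1.735, -0.704]
force: [-1.5, 1.4, -2.2]
opening: 0.0563
gripper_force: 40.0
```

```bash
python3 - <<'E'
from kin import *
rel=np.load('rel2.npy'); T0=pose(s); D=T0@rel; print(D.round(3),s['gripper_force'],s['opening'])
Y=np.radians(108.4); D3=np.eye(4); D3[:3,:3]=np.stack([[-np.cos(Y),-np.sin(Y),0],[-np.sin(Y),np.cos(Y),0],[0,0,-1]],1); print(D3[:3,:3].round(2))
D3[:3,3]=(.4905,-.424,.10); np.save('D3b.npy',D3); rows(T0,D3@np.linalg.inv(rel),14)
im,W=cloud('wrist'); cv2.imwrite('pics/w5.png',im)
E
```

```text
[[-0.103 -0.995 -0.005  0.435]
 [-0.995  0.103  0.001 -0.278]
 [-0.     0.005 -1.     0.153]
 [ 0.     0.     0.     1.   ]] 39.99991983175278 0.056300515042221715
[[ 0.32 -0.95  0.  ]
 [-0.95 -0.32  0.  ]
 [ 0.    0.   -1.  ]]
14 x [[-5.9, -0.4, 9.9], [-0.0198, -0.0001, -0.023]]
```

View pics/w5.png

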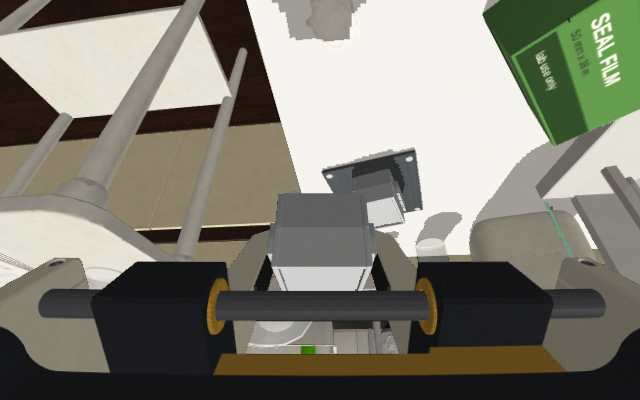

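The held dish is closed, seam at (323,235), and now upside down. dish_2 shows at (385,200) on the plate. I measure it from this nearer view.

```bash
python3 - <<'E'
from kin import *
rel=np.load('rel2.npy'); 
im,W=cloud('wrist'); w=W[160:235,345:412].reshape(-1,3)
for l,h in((.041,.05),(.012,.05),(.02,.038)):
    p=w[(w[:,2]>l)&(w[:,2]<h)&(w[:,1]<-.36)]; r=cv2.minAreaRect((p[:,:2]*1000).astype(np.float32)); print(l,len(p),np.round(r[0],1),np.round(r[1],1),round(r[2],1),np.median(p[:,2]).round(4))
w=W[60:300,250:400].reshape(-1,3); p=w[(w[:,2]>.12)&(w[:,1]<-.2)&(w[:,2]<.19)]
t=p[p[:,2]>.165]; r=cv2.minAreaRect((t[:,:2]*1000).astype(np.float32)); print('held top',len(t),np.round(r[0],1),np.round(r[1],1),round(r[2],1),np.median(t[:,2]).round(4))
print(pose()@rel)
E
```

```text
0.041 988 [ 493.4 -423.2] [41.6 70. ] 18.2 0.0431
0.012 1939 [ 492.4 -423.5] [54.6 70.7] 19.7 0.0415
0.02 632 [ 502.1 -408.1] [38.4 80.3] 53.8 0.0293
held top 5468 [ 438.8 -264.8] [52.3 74. ] 85.0 0.1717
[[-0.10410907 -0.99456354 -0.00215794  0.43589915]
 [-0.99456101  0.10410152  0.00335688 -0.27884582]
 [-0.00311398  0.00249569 -0.99999204  0.15380361]
 [ 0.          0.          0.          1.        ]]
```

```bash
python3 - <<'E'
from kin import *
rel=np.load('rel2.npy'); D3=np.load('D3b.npy'); D3[:3,3]=(.4915,-.4237,.095); np.save('D3b.npy',D3)
T3=D3@np.linalg.inv(rel); rows(pose(),T3,16); print(T3.round(3),ik(T3,s['q']))
E
```

```text
16 x [[-4.8, -0.3, 8.9], [-0.0172, -0.0002, -0.0203]]
[[-0.242  0.949  0.204  0.457]
 [ 0.726  0.316 -0.611 -0.319]
 [-0.644  0.    -0.765  0.226]
 [ 0.     0.     0.     1.   ]] (array([-0.56121423,  0.00541695,  2.05508645, -0.74670931,  0.64543909,
       -0.37229207]), np.float64(5.448877460345614e-10))
```

{"method": "apply_moves", "body": {
  "series": [
    [[-2.4, 0, 4.4], [-0.0086, 0, -0.01]],
    [[-4.8, -0.3, 8.9], [-0.0172, 0, -0.0203]],
    [[-4.8, -0.3, 8.9], [-0.0172, 0, -0.0203]],
    [[-4.8, -0.3, 8.9], [-0.0172, 0, -0.0203]],
    [[-4.8, -0.3, 8.9], [-0.0172, 0, -0.0203]],
    [[-4.8, -0.3, 8.9], [-0.0172, 0, -0.0203]],
    [[-4.8, -0.3, 8.9], [-0.0172, 0, -0.0203]],
    [[-4.8, -0.3, 8.9], [-0.0172, 0, -0.0203]],
    [[-4.8, -0.3, 8.9], [-0.0172, 0, -0.0203]],
    [[-4.8, -0.3, 8.9], [-0.0172, 0, -0.0203]],
    [[-4.8, -0.3, 8.9], [-0.0172, 0, -0.0203]]
  ]
}}

```text
t: 19.9
tool_pos: [0.4469, -0.2702, 0.2474]
orientation: [1.634, 1.946, -0.593]
force: [0.3, -0.2, -2.0]
opening: 0.0556
gripper_force: 40.0
```

{"method": "apply_moves", "body": {
  "series": [
    [[-4.8, -0.3, 8.9], [-0.0172, 0, -0.0203]],
    [[-4.8, -0.3, 8.9], [-0.0172, 0, -0.0203]],
    [[-4.8, -0.3, 8.9], [-0.0172, 0, -0.0203]],
    [[-4.8, -0.3, 8.9], [-0.0172, 0, -0.0203]],
    [[-4.8, -0.3, 8.9], [-0.0172, 0, -0.0203]],
    [[-2.4, 0, 4.4], [-0.0086, 0, -0.01]],
    [[0, 0, 0], [0, 0, 0]],
    [[0, 0, 0], [0, 0, 0]]
  ]
}}

```text
t: 20.57
tool_pos: [0.4574, -0.3198, 0.2267]
orientation: [1.479, 2.043, -0.536]
force: [-0.5, -0.2, -1.3]
opening: 0.056
gripper_force: 40.0
```

```bash
python3 - <<'E'
from kin import *
rel=np.load('rel2.npy'); D3=np.load('D3b.npy'); T0=pose(s); print((T0@rel).round(4),s['force'].round(1))
D3[2,3]=.0675; rows(T0,D3@np.linalg.inv(rel),10)
im,W=cloud('side'); im2,W2=cloud('scene')
cv2.imwrite('pics/s6.png',np.vstack([cv2.resize(im[80:155,265:415],None,fx=4,fy=4),cv2.resize(im2[240:315,350:500],None,fx=4,fy=4)]))
E
```

```text
[[ 3.128e-01 -9.498e-01  1.600e-03  4.918e-01]
 [-9.498e-01 -3.128e-01  1.300e-03 -4.243e-01]
 [-7.000e-04 -2.000e-03 -1.000e+00  9.550e-02]
 [ 0.000e+00  0.000e+00  0.000e+00  1.000e+00]] [-0.5 -0.2 -1.3]
10 x [[1.9, -0.0, 2.1], [-0.0, -0.0001, -0.0004]]
```

View pics/s6.png

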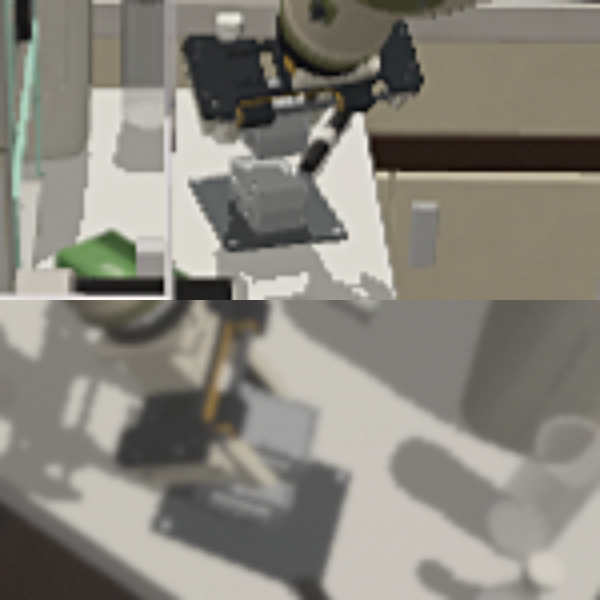

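Both views show the held dish above dish_2, parallel to it, with about 30 mm of gap. I lower it.

{"method": "apply_moves", "body": {
  "series": [
    [[1.9, 0, 2.1], [0, 0, 0]],
    [[1.9, 0, 2.1], [0, 0, 0]],
    [[1.9, 0, 2.1], [0, 0, 0]],
    [[1.9, 0, 2.1], [0, 0, 0]],
    [[1.9, 0, 2.1], [0, 0, 0]],
    [[1.9, 0, 2.1], [0, 0, 0]],
    [[1.9, 0, 2.1], [0, 0, 0]],
    [[1.9, 0, 2.1], [0, 0, 0]],
    [[1.9, 0, 2.1], [0, 0, 0]],
    [[1.5, 0, 1.7], [0, 0, 0]],
    [[0, 0, 0], [0, 0, 0]],
    [[0, 0, 0], [0, 0, 0]]
  ]
}}

```text
t: 21.67
tool_pos: [0.4575, -0.3181, 0.1985]
orientation: [1.477, 2.045, -0.535]
force: [-0.3, -0.4, -0.7]
opening: 0.0557
gripper_force: 40.0
```

```bash
python3 - <<'E'
from h import *
s=robot.read_state();print((pose(s)@np.load('rel2.npy')).round(4),s['force'].round(1))
E
```

```text
[[ 0.3148 -0.9491  0.0011  0.4921]
 [-0.9491 -0.3148  0.0014 -0.4225]
 [-0.001  -0.0015 -1.      0.0673]
 [ 0.      0.      0.      1.    ]] [-0.3 -0.4 -0.7]
```

{"method": "apply_moves", "body": {
  "series": [
    [[0.4, 0, 0.5], [0, 0, 0]],
    [[0.4, 0, 0.5], [0, 0, 0]],
    [[0, 0, 0], [0, 0, 0]]
  ]
}}

```text
t: 21.92
tool_pos: [0.4577, -0.3182, 0.1976]
orientation: [1.477, 2.044, -0.535]
force: [0.3, 1.0, -2.6]
opening: 0.0559
gripper_force: 40.0
```

{"method": "apply_moves", "body": {
  "series": [
    [[0.3, 0, 0.35], [0, 0, 0]],
    [[0, 0, 0], [0, 0, 0]]
  ]
}}

```text
t: 22.08
tool_pos: [0.4576, -0.3182, 0.1971]
orientation: [1.477, 2.044, -0.535]
force: [0.3, -0.2, -1.8]
opening: 0.0554
gripper_force: 40.0
```

{"method": "apply_moves", "body": {
  "series": [
    [[0.3, 0, 0.35], [0, 0, 0]],
    [[0, 0, 0], [0, 0, 0]]
  ]
}}

```text
t: 22.25
tool_pos: [0.4576, -0.3181, 0.1965]
orientation: [1.477, 2.044, -0.535]
force: [-1.1, -0.0, -2.0]
opening: 0.0557
gripper_force: 40.0
```

Rim estimate is now 0.0653 m with no contact yet.

{"method": "apply_moves", "body": {
  "series": [
    [[0.25, 0, 0.3], [0, 0, 0]],
    [[0, 0, 0], [0, 0, 0]]
  ]
}}

```text
t: 22.42
tool_pos: [0.4576, -0.3181, 0.1961]
orientation: [1.477, 2.044, -0.535]
force: [0.1, -0.2, -1.4]
opening: 0.0558
gripper_force: 40.0
```

{"method": "apply_moves", "body": {
  "series": [
    [[0.25, 0, 0.3], [0, 0, 0]],
    [[0, 0, 0], [0, 0, 0]]
  ]
}}

```text
t: 22.58
tool_pos: [0.4577, -0.3182, 0.1959]
orientation: [1.477, 2.044, -0.535]
force: [0.2, -0.6, -2.1]
opening: 0.0558
gripper_force: 40.0
```

{"method": "apply_moves", "body": {
  "series": [
    [[0.25, 0, 0.3], [0, 0, 0]],
    [[0, 0, 0], [0, 0, 0]]
  ]
}}

```text
t: 22.75
tool_pos: [0.4578, -0.3183, 0.1958]
orientation: [1.476, 2.044, -0.535]
force: [-0.4, 0.6, 1.4]
opening: 0.0554
gripper_force: 40.0
```

Contact: the force went from -2 to +1.4 N. I release and withdraw along the tool axis.

{"method": "apply_moves", "body": {
  "series": [
    [[0, 0, 0], [0, 0, 0]],
    [[0, 0, 0], [0, 0, 0]],
    [[0, 0, 0], [0, 0, 0]],
    [[0, 0, 0], [0, 0, 0]],
    [[0, 0, 0], [0, 0, 0]],
    [[0, 0, 0], [0, 0, 0]],
    [[0, 0, 0], [0, 0, 0]]
  ],
  "claw": 1
}}

```text
t: 23.33
tool_pos: [0.4576, -0.3181, 0.1954]
orientation: [1.477, 2.044, -0.535]
force: [0.2, -0.4, -0.0]
opening: 0.0925
gripper_force: 0.0
```

{"method": "apply_moves", "body": {
  "series": [
    [[0, 0, -5], [0, 0, 0]],
    [[0, 0, -10], [0, 0, 0]],
    [[0, 0, -12], [0, 0, 0]],
    [[0, 0, -12], [0, 0, 0]],
    [[0, 0, -12], [0, 0, 0]],
    [[0, 0, -12], [0, 0, 0]],
    [[0, 0, -12], [0, 0, 0]],
    [[0, 0, -12], [0, 0, 0]],
    [[0, 0, -12], [0, 0, 0]],
    [[0, 0, -6], [0, 0, 0]],
    [[0, 0, 0], [0, 0, 0]]
  ]
}}

```text
t: 24.25
tool_pos: [0.4365, -0.2537, 0.2773]
orientation: [1.475, 2.043, -0.534]
force: [-0.4, -0.2, -0.2]
opening: 0.0929
gripper_force: 0.0
```

```bash
python3 - <<'E'
from h import *
im,W=cloud('wrist'); cv2.imwrite('pics/w7.png',im); w=W.reshape(-1,3)
w=w[(abs(w[:,0]-.49)<.07)&(abs(w[:,1]+.424)<.07)]
for l,h in((.078,.095),(.05,.095),(.02,.043)):
    p=w[(w[:,2]>l)&(w[:,2]<h)]
    if len(p)>9: r=cv2.minAreaRect((p[:,:2]*1000).astype(np.float32)); print(l,len(p),np.round(r[0],1),np.round(r[1],1),round(r[2],1),np.median(p[:,2]).round(4))
print(robot.read_state()['t'])
E
```

```text
0.078 2323 [ 492.4 -421.4] [46.  71.1] 18.1 0.0832
0.05 4037 [ 492.3 -421.4] [56.  71.1] 18.3 0.0825
0.02 1077 [ 480.8 -405.5] [60.9 37.1] 36.3 0.0321
24.3
```

View pics/w7.png

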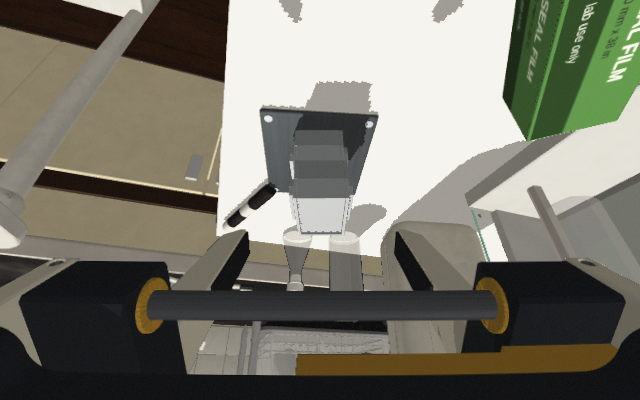

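The picture shows the turned dish squarely on dish_2 at about (320,180), seams parallel and closed. Its top is at z≈0.083 (sloppy depth, expected 0.085) and its centre is about 2 mm from dish_2's. The gripper is clear.

```bash
python3 -c "
from plant import robot
print(robot.close_job())"
```

```text
the job is handed in; nothing more can be done
None
```

The dish was turned upside down in two 90° steps, with lid and base held together, and set lid-down on dish_2; it measured about 2 mm off centre with long sides parallel, and the job is handed in at about 24 s (no verdict was returned).

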